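# Shut the guard and hold the vial shaker's run lever at half travel

## Robot

A 7-joint arm with a two-finger parallel gripper is mounted at the origin on a cart in front of the work surface, level with it; the furniture and walls round the work are solid. World frame = base frame: x ahead of the robot, y to its left, z up, the work surface at z = 0. Lengths are in m, angles in degrees, forces in N, time in s.
With the tool pointing down it reaches from about 0.35 to 0.9 m from the base axis. Payload 7.2 kg.
Tool frame: the origin (TCP) lies midway between the tips of the shut fingers; the grasp point (between the pads) lies 19 mm behind it; z points along the fingers, y is the line along which they close (so a half turn about z gives the same grasp; the last joint's range is limited). The gripper opens to 85 mm and grips with 20 to 120 N. Pads are 22 mm wide; open, the fingers measure 114 mm over their backs; the gripper's body (76 mm by 85 mm) begins 54 mm behind the grasp point. The pads swing forward as they close: fully open they stand 13 mm farther back than shut.
Start: joints at [59.863, 23.554, -0.728, 91.456, 0.321, 64.991, -4.71], TCP at [0.276, -0.561, 0.231] pointing down, gripper open.
Joint ranges: [-169.25, 169.25], [-16.82, 113.86], [-84.01, 82.57], [7.8, 145.47], [-59.2, 239.2], [7.22, 106.19], [-163.78, 163.78]. Speed limits (degrees/s): [136.94, 136.94, 172.46, 172.46, 180, 180, 180].

## Interface

Orientations are given as [roll, pitch, yaw] about the fixed x, y, z axes, in that order (R = Rz(yaw) Ry(pitch) Rx(roll)).
In Python, from bench import manip gives the robot as it stands.
- The arm moves only by the tool carry_out, never from a script. Its argument "moves" is a list of rows, each a list of 3 entries, a list of its own where there are three numbers: the gripper's target within -1 to 1 (fully open at 1, half-way at 0, shut at -1), then the shift along the tool's x, y, z in m, then the turn about the tool's z in rad. In form: [[gripper, [dx, dy, dz], spin], ...]. A call has 1 to 5 rows; each row is the pose to reach, as a shift and turn from the pose commanded when the call began, along the tool's axes at that moment; what a row does not reach only later rows make up. A row lasts 1/12 s, in which the tool goes at most 41.7 mm and 7.16 degrees, less where a joint would pass 70% of its speed; a pose out of reach is approached as far as the arm can. A call with a gripper value outside its range is refused whole. The fingers move at their own pace and stop on an object; "newtons" is the grip in N (left out, the last holds). Time passes only in rows, so rows that repeat a pose let the fingers close. It gives the time, the measured TCP pose, the force, the opening and the grip force at its end, in the units of the state.
- manip.sense(): the state, without advancing time (a new reading comes with each control period).
- manip.snapshot(name): name is "scene" or "top" or "wrist"; returns the picture (420x560x3 uint8, red, green, blue); there is no depth.
- manip.camera_params(name): a dict with "K" (3x3 intrinsics, pixels), "rvec" (rotation vector, rad) and "tvec" (3), from world to camera coordinates, as OpenCV has them. Camera axes: x right, y down, z forward; pixel columns grow to the right and rows downward; lengths in m; the calibration is good to about 2 mm. A picture is of the moment at which its call begins: read the wrist's pose just before it. camera_params takes no time and is no camera call; for the wrist camera it gives the pose at the moment of the call.
- manip.finish_job(): hands the job in; it is judged then, once.
The state is a dict: "time": time; "joint_pos": joint angles; "joint_vel": joint speeds; "joint_torque": joint torques, N m; "tool_pos": TCP position; "tool_rot": TCP orientation; "force": force on the tool from outside, world axes, zero at the start; "moment": the same for the moment, N m; "gripper_width": opening from 0.0 (shut) to 1.0 (fully open); "finger_force": force on a finger pad.
Only numpy, scipy, OpenCV 4.12 (cv2) and the standard library are available. Lean on these libraries where they do the work, as an engineer would, in place of code of your own. Each camera call takes 0.05 s, during which the arm holds its last target. There are 200 camera calls.

## Task

The small vial shaker on the worktop is loaded and its guard lid stands open: swing the lid fully shut, and only then press the spring-loaded run lever on the shaker's left side down to half its travel, where its arm is level, never down to its bottom stop. Keep it steadily there with the fingers for two seconds or more and finish while still holding it pressed at half travel, lid shut. Leave the beaker, the rubber pipette bulb and the stopper beside the shaker alone.

Things in the scene. Friction and masses are not known exactly. Their poses are not given: they have to be found in the camera images.
- shaker: Vial shaker: grey box 150 x 164 x 75 mm (x, y, z) with an open well holding three capped vials, all below its rim; fixed, at a varying place, turned up to 0.35 rad about the vertical. Origin: centre of its underside, on the worktop. Its -x side is the front (to the robot), +y its left, z up. Lid hinge along the rear (+x) top edge, run lever on the left (+y) side.
- lid (a joint): Guard lid angle in rad: 0 fully shut (level), starts 0.85 to 1.25 open, stop at 1.4. The hinge is stiff (0.2 N m of friction): the lid stays where it is left, and about 1 to 3 N at its front edge moves it.
- lid_hinge (a point): Middle of the lid's hinge line, which lies along the shaker's y; at [78, 0, 78] mm in the shaker's frame. The lid is an aluminium frame 6 mm thick, 148 mm from hinge to front edge, 156 mm wide, with a clear window and a black thumb tab 50 mm wide that sticks out 12 mm more at the front.
- lid_front (a point): Point on the outer face of the lid's front rail, mid-width: 134 mm from the hinge line along the lid (14 mm short of the frame's front edge) and 6 mm off the hinge plane. Axes turn with the lid: x towards the hinge, y along it, z out of the outer face (up when shut). When open, the outer face looks up and away from the robot.
- lever (a joint): Run lever angle in rad: 0 at rest (arm 0.2 rad above level), 0.2 half travel (arm level), 0.4 at the bottom stop. A spring returns it: about 3 N at the grip to start it, 7 N at half travel, 11 N at the stop. Two raised marks on the plate beside it show 0.15 and 0.25.
- lever_pivot (a point): Point on the lever's turning axis, which lies along the shaker's y; at [50, 107, 58] mm in the shaker's frame. The lever's arm runs 100 mm from here to the front, along the shaker's side.
- lever_grip (a point): Black round bar at the lever's front end, pressed down from above: 18 mm diameter, 38 mm long along the shaker's y. Origin: its centre, 100 mm from the pivot axis, at y = +128 mm of the shaker: 78 mm above the worktop at rest, 58 mm at half travel (bar's top 67 mm), 38 mm at the stop. 26 mm free between the bar's inner end and the shaker's side.
- bench_capper: Obstacle, always in this place: a red bench capper standing behind and left of the shaker, on a base 205 x 170 mm, 470 mm high; its lever reaches 160 mm forward (world -x) of its origin at heights from 310 to 470 mm, within 40 mm either side. Pass in front of it when coming from the left. Origin: on the worktop.
- beaker_100: Bystander: small beaker, 53 mm wide, 68 mm high, at the shaker's right; origin under its centre.
- pipette_bulb: Bystander: rubber pipette bulb, 48 mm wide, 66 mm high, standing at the shaker's front right; origin under its centre.
- stopper_1: Bystander: dark rubber stopper, 33 mm wide, 26 mm high, in front of the shaker; origin under its centre.

How it is judged (in metres and radians):
On the way, in this order (a step that is already met when the one before it is completed fails the run):
1. the lid is fully shut while the lever is still up (value of joint lid below 0.04 rad and value of joint lever below 0.05 rad), for 0.1 s.
2. the lever is held by the fingers at half travel, lid shut, for a while (value of joint lid below 0.04 rad and contact force between the fingers and lever above 3.5 N and value of joint lever between 0.14 and 0.26 rad), for 1.5 s.
At the end, for the whole second after the job is handed in: The program ends while the fingers press the lever (more than 3.5 N), the lever steady between 0.14 and 0.26 rad (half travel 0.2), the lid within 0.04 rad of shut, and the bystanders upright within 30 mm of where they stood (all of step 2 and velocity of joint lever between -0.1 and 0.1 rad/s and distance of each of beaker_100, pipette_bulb, stopper_1 from where it was at the start of the episode below 0.03 m and angle between each of beaker_100, pipette_bulb, stopper_1's own z axis and vertical below 0.3 rad); the arm keeps its last pose, push and grip.
It fails at once if the lever pressed while the lid is open (value of joint lever above 0.1 rad and value of joint lid above 0.12 rad).
It fails at once if the lever run down to its bottom stop (value of joint lever above 0.37 rad).
It fails at once if the beaker knocked away or over (distance of beaker_100 from where it was at the start of the episode above 0.03 m or angle between beaker_100's own z axis and vertical above 0.3 rad).
It fails at once if the pipette bulb knocked away or over (distance of pipette_bulb from where it was at the start of the episode above 0.03 m or angle between pipette_bulb's own z axis and vertical above 0.3 rad).
It fails at once if the stopper knocked away or over (distance of stopper_1 from where it was at the start of the episode above 0.03 m or angle between stopper_1's own z axis and vertical above 0.3 rad).
It also fails if it takes over 42 s, if anything falls off the work surface, if the arm or the gripper's body presses on something with over 40 N, if the wrist force passes 120 N, or if a joint passes its speed limit or range.

## Working session

There is one attempt and no reset: what is moved stays moved. The work goes in short steps, Python scripts to look and compute and a tool call to move; the robot and the scene stay as the last step left them, time stands still between calls to the robot, and variables do not carry over. Pictures are saved under pics/ and viewed, at most 10 in all, crops included, and the job is handed in when it is done.

Besides the shell and the picture viewer there is one more tool, called after "Emit:" as name(argument=value, ...), one argument or row to a line, values as JSON. carry_out: Moves the arm, as the interface text tells. Its arguments: {"type":"object","properties":{"moves":{"type":"array"},"newtons":{"type":"number"}},"required":["moves"]}

```bash
mkdir -p pics; ls; python3 - <<'E'
from bench import manip
import cv2
s=manip.sense();print({k:s[k] for k in('time','tool_pos','tool_rot','force','gripper_width')})
for n in("scene","top"):
    cv2.imwrite(f"pics/{n}0.png",manip.snapshot(n)[:,:,::-1])
    p=manip.camera_params(n);print(n,p)
E
```

```text
pics
{'time': 0.0, 'tool_pos': array([ 0.27594891, -0.56019804,  0.23043281]), 'tool_rot': array([-1.79904494e+02,  6.83427614e-03,  2.62286233e+01]), 'force': array([ 0.04531008, -0.06622446, -0.41638998]), 'gripper_width': 1.0024699477961567}
scene {'K': array([[444.6810203 ,   0.        , 275.15984457],
       [  0.        , 444.6810203 , 201.90494011],
       [  0.        ,   0.        ,   1.        ]]), 'rvec': array([ 2.21121688, -0.48187929,  0.22239062]), 'tvec': array([-0.4549066 ,  0.30800833,  0.65856258])}
top {'K': array([[429.06583428,   0.        , 274.83828696],
       [  0.        , 429.06583428, 211.7928345 ],
       [  0.        ,   0.        ,   1.        ]]), 'rvec': array([ 2.19060009, -2.13705376,  0.10358308]), 'tvec': array([0.1392591 , 0.56915072, 0.85627246])}
```

View pics/scene0.png

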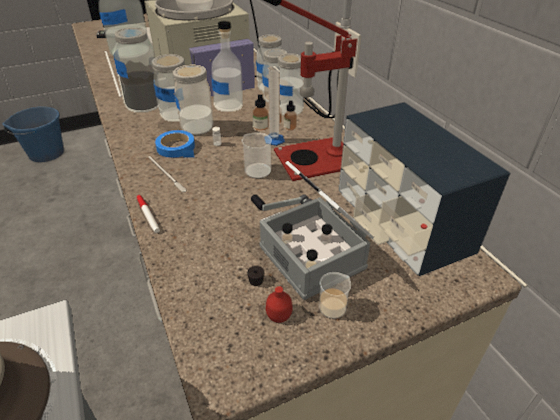

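View pics/top0.png

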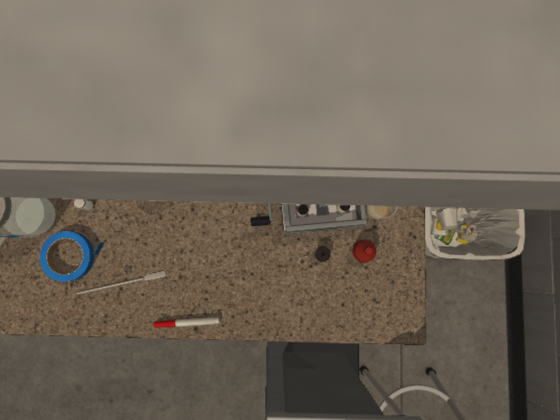

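The scene picture shows the open shaker near (312,245), its lever grip at (258,202), the lid edge-on from about (290,165) to (338,205), and the stopper (256,275), bulb (279,305) and beaker (334,295). In the top view an overhead cabinet hides everything but the shaker's front edge (285-365,228) and the grip (260,221). I'll enlarge both areas.

```bash
python3 - <<'E'
import cv2,numpy as np
a=cv2.imread("pics/scene0.png")[145:325,235:385]
b=cv2.imread("pics/top0.png")[190:270,240:400]
a=cv2.resize(a,None,fx=3.3333,fy=3.3333,interpolation=cv2.INTER_CUBIC)
b=cv2.resize(b,(300*1,150),interpolation=cv2.INTER_CUBIC)
c=np.zeros((600,800,3),np.uint8);c[:a.shape[0],:500]=a;c[:150,500:]=b
cv2.imwrite("pics/crop0.png",c)
E
cat > h.py <<'E'
from bench import manip
import cv2,numpy as np
def cam(n,p=None):
    p=p or manip.camera_params(n);R=cv2.Rodrigues(np.array(p['rvec'],float))[0];return p['K'],R,np.array(p['tvec']).ravel()
def ray(c,uv):
    K,R,t=c;d=R.T@np.linalg.solve(K,[uv[0],uv[1],1]);return -R.T@t,d
def onz(c,uv,z):
    o,d=ray(c,uv);return o+d*(z-o[2])/d[2]
def proj(c,X):
    K,R,t=c;x=K@(R@np.array(X)+t);return x[:2]/x[2]
E
```

```text
(no output)
```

View pics/crop0.png

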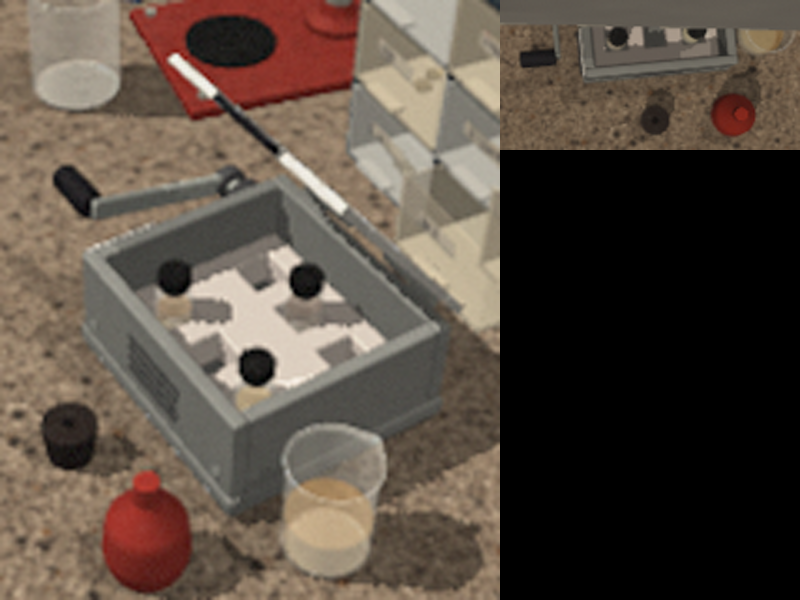

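The crop shows the box's rim corners: front-left (260.2,221.8), front-right (306.1,272.5), rear-right (367.3,243.4) and rear-left (319,199). The lid is nearly edge-on, its front edge running from (286.6,162.4) to (338.5,208.6). The grip lies at about (258,201).

```bash
cat >> h.py <<'E'
def pose():
    c=cam("scene");o=lambda u,v:np.array((235+u/3.3333,145+v/3.3333))
    px=[o(84,256),o(237,425),o(441,328),o(280,180)]
    W=np.array([onz(c,p,.075) for p in px]);L=np.array([[-75,82],[-75,-82],[75,-82],[75,82]])/1e3
    z=W[:,0]+1j*W[:,1];l=L[:,0]+1j*L[:,1]
    g=(np.conj(l)*(z-z.mean())).sum();yaw=np.angle(g)
    return c,o,W,z.mean(),yaw
E
python3 - <<'E'
from h import *
c,o,W,m,yaw=pose();np.set_printoptions(precision=4,suppress=True)
print(W,m,yaw,[np.linalg.norm(W[i]-W[(i+1)%4]) for i in range(4)])
R=lambda v:np.array([*(lambda q:(q.real,q.imag))(m+np.exp(1j*yaw)*(v[0]+1j*v[1])),v[2]])
t=cam("top")
grip=R([-.048,.128,.078]);print("grip",grip,proj(c,grip),"seen",o(78,190),proj(t,grip),"seen",240+37/1.875,190+58/1.875)
print("FL top cam",proj(t,R([-.075,.082,.075])),"seen",240+82/1.875,190+70/1.875, proj(t,R([-.075,-.082,.075])))
# lid angle: front-edge ends on the planes y=+-78 of shaker
ax=np.array([-np.sin(yaw),np.cos(yaw),0]);ex=np.array([np.cos(yaw),np.sin(yaw),0])
h=R([.078,0,.078])
for uv,y in((o(172,58),.078),(o(345,212),-.078)):
    O,d=ray(c,uv);s=((h+ax*y-O)@ax)/(d@ax);P=O+d*s-h;a=-P@ex;b=P[2];print("lid",np.hypot(a,b),np.arctan2(b,a))
print("base of stuff",onz(c,o(70,455),0),onz(c,o(147,575),.0),onz(c,o(325,560),0))
# cabinet
print("cab lower edge rows 200: z .4,.6,.8",[t and onz(t,(280,200),z) for z in(.0,.3,.5,.6,.7)])
print("top cam pos",ray(t,(0,0))[0],"scene",ray(c,(0,0))[0])
print("capper base",onz(c,o(190,112),0),onz(c,o(135,15),0))
E
```

```text
[[ 0.5252  0.1257  0.075 ]
 [ 0.5458 -0.0281  0.075 ]
 [ 0.6811 -0.0121  0.075 ]
 [ 0.6636  0.14    0.075 ]] (0.6039503530402537+0.056349809619751265j) 0.11786647599351172 [np.float64(0.1551923732683469), np.float64(0.1362650222023259), np.float64(0.1531374655938272), np.float64(0.139098574498971)]
grip [0.5412 0.1778 0.078 ] [257.414  203.0726] seen [258.4002 202.0006] [261.7801 221.3291] seen 259.73333333333335 220.93333333333334
FL top cam [286.5604 233.0039] seen 283.73333333333335 227.33333333333334 [370.233  225.1896]
lid 0.1454960871284245 0.9150574118957876
lid 0.14664921754119264 0.9165666653620245
base of stuff [0.4824 0.05   0.    ] [ 0.4877 -0.0431  0.    ] [ 0.578 -0.074  0.   ]
cab lower edge rows 200: z .4,.6,.8 [array([0.5943, 0.1432, 0.    ]), array([0.5546, 0.1437, 0.3   ]), array([0.5281, 0.144 , 0.5   ]), array([0.5149, 0.1442, 0.6   ]), array([0.5016, 0.1444, 0.7   ])]
top cam pos [0.4736 0.1447 0.9118] scene [ 0.2861 -0.4779  0.6522]
capper base [0.691  0.3195 0.    ] [0.7093 0.4587 0.    ]
```

Emit:
carry_out(
  moves=[
    [-1,[0.022,-0.029,-0.015],0.1],
    [-1,[0.044,-0.058,-0.03],0.2],
    [-1,[0.066,-0.087,-0.045],0.3],
    [-1,[0.088,-0.116,-0.06],0.34],
    [-1,[0.11,-0.145,-0.065],0.34],
  ],
  newtons=60,
)

```text
time: 0.52
tool_pos: [0.3113, -0.3807, 0.2979]
tool_rot: [179.9, -0.1, 6.6]
force: [1.5, 0.1, 0.4]
gripper_width: 0.299
finger_force: 0.0
```

Emit:
carry_out(
  moves=[
    [-1,[0.0125,-0.038,0],0],
    [-1,[0.025,-0.076,0],0],
    [-1,[0.0375,-0.114,0],0],
    [-1,[0.05,-0.152,0],0],
    [-1,[0.0625,-0.19,0],0],
  ],
)

```text
time: 0.93
tool_pos: [0.3502, -0.184, 0.2962]
tool_rot: [180.0, 0.0, 6.7]
force: [1.7, -0.4, 0.4]
gripper_width: 0.001
finger_force: 0.0
```

Emit:
carry_out(
  moves=[
    [-1,[0.0125,-0.038,0],0],
    [-1,[0.025,-0.076,0],0],
    [-1,[0.0375,-0.114,0],0],
    [-1,[0.05,-0.152,0],0],
    [-1,[0.0625,-0.19,0],0],
  ],
)

```text
time: 1.35
tool_pos: [0.3899, 0.012, 0.2963]
tool_rot: [180.0, -0.0, 6.7]
force: [0.6, -0.8, 0.6]
gripper_width: -0.002
finger_force: 0.0
```

```bash
cat >> h.py <<'E'
def S(v):
    _,_,_,m,yaw=pose();q=m+np.exp(1j*yaw)*(v[0]+1j*v[1]);return np.array([q.real,q.imag,v[2]])
def to(v): # shift in tool axes to bring the TCP to shaker-frame point v
    from scipy.spatial.transform import Rotation as Q
    s=manip.sense();return Q.from_euler('xyz',s['tool_rot'],degrees=True).inv().apply(S(v)-s['tool_pos'])
E
python3 - <<'E'
from h import *
print(manip.sense()['tool_pos'],S([.02,0,.26]),to([.02,0,.26]).round(4))
cv2.imwrite("pics/wrist1.png",manip.snapshot("wrist")[:,:,::-1])
E
```

```text
[0.38991352 0.01200419 0.29634372] [0.62381159 0.05870168 0.26      ] [ 0.2377 -0.019   0.0364]
```

View pics/wrist1.png

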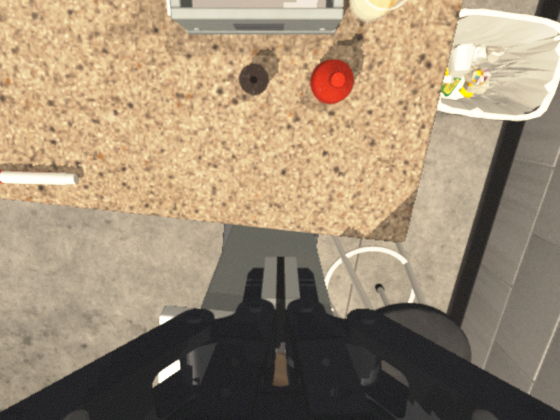

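The wrist view shows the shaker's front edge level in the picture, (188,33) to (342,33), so the tool yaw matches the shaker. Next I move over and behind the lid's front rail.

Emit:
carry_out(
  moves=[
    [-1,[0.04,-0.004,0],0],
    [-1,[0.08,-0.008,0],0],
    [-1,[0.12,-0.012,0],0],
    [-1,[0.16,-0.016,0],0],
    [-1,[0.2,-0.019,0],0],
  ],
)

```text
time: 1.82
tool_pos: [0.5883, 0.0528, 0.2957]
tool_rot: [180.0, 0.0, 6.7]
force: [-1.1, -0.2, 1.7]
gripper_width: 0.001
finger_force: 0.0
```

Emit:
carry_out(
  moves=[
    [-1,[0.02,0,0],0],
    [-1,[0.037,0,0],0],
    [-1,[0.037,0,0],0],
  ],
)

```text
time: 2.07
tool_pos: [0.6255, 0.0572, 0.2944]
tool_rot: [-179.9, 0.1, 6.8]
force: [-1.3, 0.2, 0.3]
gripper_width: 0.005
finger_force: 0.0
```

```bash
python3 - <<'E'
from h import *
print(to([.02,0,.21]).round(4),manip.sense()['force'])
a=manip.snapshot("scene")[100:310,200:480,::-1]
cv2.imwrite("pics/scene2.png",cv2.resize(a,None,fx=2.8,fy=2.8))
E
```

```text
[-0.0014 -0.0016  0.0844] [-1.25434059  0.16837812  0.26472984]
```

View pics/scene2.png

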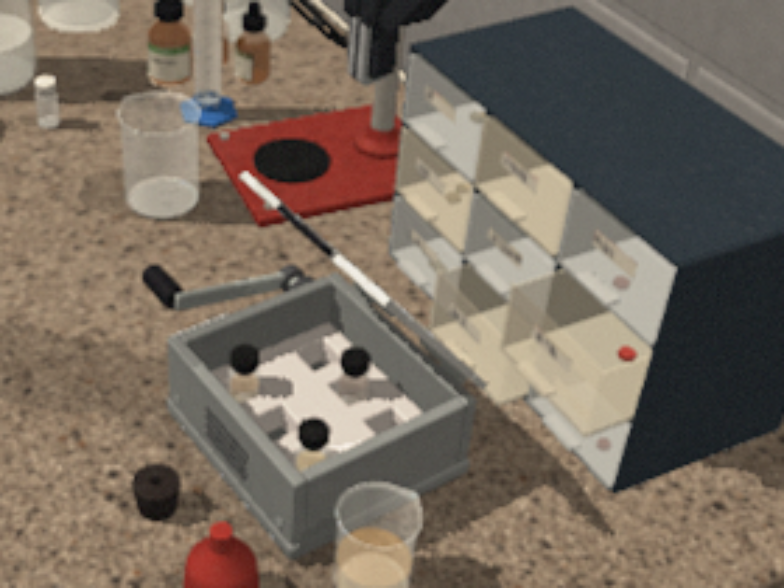

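Emit:
carry_out(
  moves=[
    [-1,[0,0,0.03],0],
    [-1,[0,0,0.06],0],
    [-1,[0,0,0.09],0],
    [-1,[0,0,0.1],0],
    [-1,[0,0,0.11],0],
  ],
)

```text
time: 2.53
tool_pos: [0.6221, 0.0564, 0.1854]
tool_rot: [180.0, 0.1, 6.7]
force: [0.5, 0.3, 0.6]
gripper_width: 0.003
finger_force: 0.0
```

Emit:
carry_out(
  moves=[
    [-1,[-0.004,0,0.006],0],
    [-1,[-0.009,0,0.012],0],
    [-1,[-0.014,0,0.018],0],
    [-1,[-0.019,0,0.025],0],
    [-1,[-0.023,0,0.031],0],
  ],
)

```text
time: 2.95
tool_pos: [0.6003, 0.0541, 0.1557]
tool_rot: [180.0, -0.1, 6.7]
force: [-0.6, -0.3, 0.5]
gripper_width: 0.002
finger_force: 0.5
```

```bash
python3 - <<'E'
from h import *
print(to([-.02,0,.1306]).round(4),to([-.045,0,.084]).round(4),manip.sense()['force'])
a=manip.snapshot("scene")[100:310,200:480,::-1]
cv2.imwrite("pics/scene3.png",cv2.resize(a,None,fx=2.8,fy=2.8))
E
```

```text
[-0.0161 -0.0018  0.025 ] [-0.0412 -0.0018  0.0716] [-0.62118583 -0.31173496  0.53075469]
```

View pics/scene3.png

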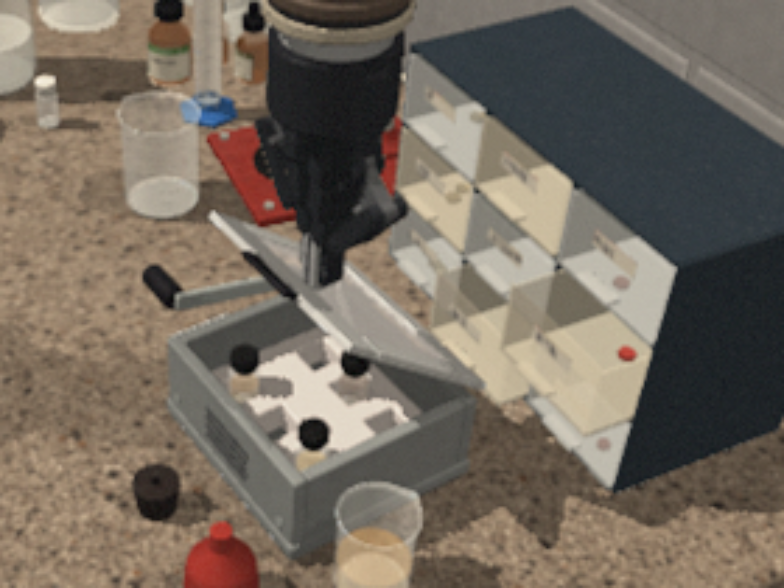

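The lid is coming down under the fingertips, its front edge now at about (215,215)-(350,350) in the crop. I'll keep following the arc.

Emit:
carry_out(
  moves=[
    [-1,[-0.004,0,0.006],0],
    [-1,[-0.008,0,0.012],0],
    [-1,[-0.012,0,0.018],0],
    [-1,[-0.017,0,0.024],0],
    [-1,[-0.021,0,0.03],0],
  ],
)

```text
time: 3.42
tool_pos: [0.5792, 0.0515, 0.1246]
tool_rot: [180.0, 0.0, 6.7]
force: [1.1, 0.1, -0.1]
gripper_width: 0.0
finger_force: 0.4
```

Emit:
carry_out(
  moves=[
    [-1,[-0.005,0,0.008],0],
    [-1,[-0.01,0,0.016],0],
    [-1,[-0.014,0,0.023],0],
    [-1,[-0.018,0,0.03],0],
    [-1,[-0.02,0,0.036],0],
  ],
)

```text
time: 3.83
tool_pos: [0.559, 0.0492, 0.0883]
tool_rot: [180.0, 0.1, 6.8]
force: [0.4, -0.9, 0.1]
gripper_width: -0.001
finger_force: 0.4
```

```bash
python3 - <<'E'
from h import *
print(to([-.045,0,.084]).round(4),manip.sense()['force'])
E
```

```text
[ 0.0005 -0.0019  0.0043] [ 0.36664797 -0.90294538  0.09782419]
```

Emit:
carry_out(
  moves=[
    [-1,[0,0,0.002],0],
    [-1,[0,0,0.004],0],
    [-1,[0,0,0.006],0],
    [-1,[0,0,0.006],0],
  ],
)

```text
time: 4.17
tool_pos: [0.5597, 0.0493, 0.084]
tool_rot: [180.0, 0.0, 6.7]
force: [-4.5, -1.2, 6.5]
gripper_width: -0.001
finger_force: 3.7
```

Emit:
carry_out(
  moves=[
    [-1,[0,0,0.002],0],
    [-1,[0,0,0.003],0],
    [-1,[0,0,0.003],0],
  ],
)

```text
time: 4.42
tool_pos: [0.5599, 0.0493, 0.0836]
tool_rot: [179.9, -0.0, 6.7]
force: [-12.8, -2.2, 33.6]
gripper_width: -0.001
finger_force: 16.5
```

Emit:
carry_out(
  moves=[
    [-1,[0,0,-0.015],0],
    [-1,[0,0,-0.04],0],
    [-1,[0,0,-0.06],0],
    [-1,[0,-0.03,-0.06],0],
    [-1,[0,-0.065,-0.06],0],
  ],
)

```text
time: 4.83
tool_pos: [0.5541, 0.1115, 0.1419]
tool_rot: [179.9, -0.2, 6.4]
force: [0.5, 0.4, -0.2]
gripper_width: 0.002
finger_force: 0.0
```

Emit:
carry_out(
  moves=[
    [-1,[0,-0.03,0],0],
    [-1,[0,-0.06,0],0],
    [-1,[0,-0.064,0],0],
    [-1,[0,-0.064,0],0],
  ],
)

```text
time: 5.17
tool_pos: [0.5442, 0.1804, 0.1406]
tool_rot: [-179.9, -0.0, 7.0]
force: [-0.2, -0.7, -0.2]
gripper_width: -0.002
finger_force: 0.0
```

```bash
python3 - <<'E'
from h import *
s=manip.sense();print(to([-.049,.128,.1]).round(4),s['force'],s['tool_pos'])
a=manip.snapshot("scene");A=a[140:320,200:440,::-1]
cv2.imwrite("pics/scene4.png",cv2.resize(A,None,fx=3.3,fy=3.3,interpolation=cv2.INTER_CUBIC))
c=cam("scene")
for y in(.078,-.078):print("lid front top corner if shut",(proj(c,S([-.07,y,.084]))-[200,140])*3.3)
for y in(.109,.147):print("grip end rest",(proj(c,S([-.048,y,.078]))-[200,140])*3.3)
print('tip',(proj(c,s['tool_pos'])-[200,140])*3.3)
E
```

```text
[-0.0043  0.0023  0.0406] [-0.15367454 -0.71374759 -0.15183413] [0.54418743 0.18042899 0.14056683]
lid front top corner if shut [198.37000271 258.57518694]
lid front top corner if shut [348.07483391 428.42259226]
grip end rest [204.78271343 224.94711317]
grip end rest [174.57078729 191.79409002]
tip [189.18036986 122.65469947]
```

View pics/scene4.png

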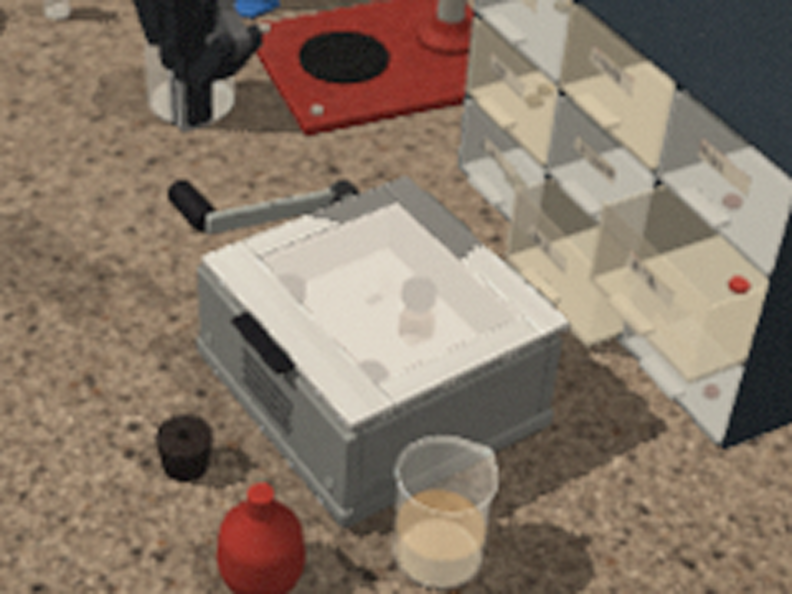

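The picture shows the lid flat on the box, front corners at about (203,255) and (350,425), within 6 crop pixels of the predicted shut corners. The lever is at rest with its grip at about (189,203), and the fingertips are right above it.

Emit:
carry_out(
  moves=[
    [-1,[-0.0025,0.001,0.02],0],
    [-1,[-0.0025,0.001,0.04],0],
    [-1,[-0.0025,0.001,0.048],0],
    [-1,[-0.0025,0.001,0.052],0],
    [-1,[-0.0025,0.001,0.056],0],
  ],
)

```text
time: 5.63
tool_pos: [0.5425, 0.1748, 0.0843]
tool_rot: [179.9, 0.0, 6.7]
force: [-2.0, -1.4, 4.2]
gripper_width: -0.002
finger_force: 1.9
```

Emit:
carry_out(
  moves=[
    [-1,[0,0,0.003],0],
    [-1,[0,0,0.006],0],
    [-1,[0,0,0.009],0],
    [-1,[0,0,0.011],0],
    [-1,[0,0,0.011],0],
  ],
)

```text
time: 6.05
tool_pos: [0.5423, 0.1759, 0.0735]
tool_rot: [180.0, -0.0, 6.7]
force: [-2.9, -3.0, 5.8]
gripper_width: 0.0
finger_force: 2.7
```

Emit:
carry_out(
  moves=[
    [-1,[0,0,0.003],0],
    [-1,[0,0,0.005],0],
    [-1,[0,0,0.007],0],
    [-1,[0,0,0.007],0],
    [-1,[0,0,0.007],0],
  ],
)

```text
time: 6.47
tool_pos: [0.5421, 0.1761, 0.0668]
tool_rot: [180.0, 0.0, 6.8]
force: [-3.9, -2.6, 7.1]
gripper_width: 0.004
finger_force: 3.3
```

```bash
python3 - <<'E'
from h import *
for i in range(10): manip.snapshot("top")
s=manip.sense();print(s['time'],to([-.047,.128,.067]).round(4),s['force'],s['tool_pos'])
A=manip.snapshot("scene")[140:320,200:440,::-1]
cv2.imwrite("pics/scene5.png",cv2.resize(A,None,fx=3.3,fy=3.3,interpolation=cv2.INTER_CUBIC))
E
```

```text
6.9667 [ 0.0003 -0.0018 -0.0001] [-3.8523037  -2.0234583   7.10939654] [0.54218799 0.17611207 0.06692272]
```

View pics/scene5.png

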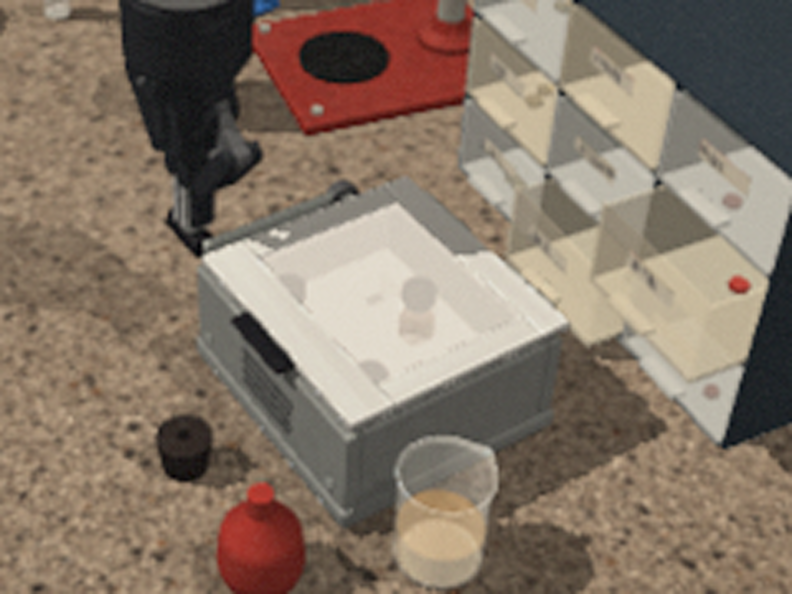

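The fingers hold the grip at (190,235) with the TCP at z = 66.9 mm and 7.1 N, as expected at half travel. The lid is shut and the bystanders haven't moved, so I'll hold for over two seconds.

Emit:
carry_out(
  moves=[
    [-1,[0,0,0],0],
    [-1,[0,0,0],0],
    [-1,[0,0,0],0],
    [-1,[0,0,0],0],
    [-1,[0,0,0],0],
  ],
)

```text
time: 7.43
tool_pos: [0.5422, 0.1762, 0.0669]
tool_rot: [180.0, -0.0, 6.8]
force: [-3.7, -2.0, 6.1]
gripper_width: 0.003
finger_force: 3.3
```

```bash
python3 - <<'E'
from bench import manip
for i in range(40): manip.snapshot("top")
s=manip.sense();print(s['time'],s['force'],s['tool_pos'])
if 5<s['force'][2]<9.5 and .063<s['tool_pos'][2]<.071: print(manip.finish_job())
E
```

```text
9.4333 [-3.75813087 -2.16244706  7.74888937] [0.54215057 0.17611579 0.06689845]
the job is handed in; nothing more can be done
None
```

I shut the lid, then held the run lever at about half travel (about 7 N, fingertips 67 mm above the worktop) for about 3 s and handed the job in at 9.4 s, still pressing; in the last picture the lid was shut and the bystanders had not moved, but the interface gave no verdict.

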